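Press a guide bushing home in a valve bonnet

TASK

Take the smaller of the two bronze flanged bushings, feel its sleeve into the bore of the steel valve bonnet that floats on the round fixture, and press it straight down until the underside of its flange sits flush on the bonnet's face. It is a press fit: it takes a firm push, but never push on the bonnet with more than about 40 N. Then let go, and leave the larger bushing and the other things on the bench as they stand.

Things in the scene. Friction and masses are not known exactly. Their poses are not given: they have to be found in the camera images.
- bushing_mid (a point): Reddish bronze flanged bushing to fit, upright on its sleeve, 50 mm tall, 0.14 kg. From the bottom: sleeve 28 mm in diameter, 26 mm long, foot chamfered 1.5 mm; flange 44 mm in diameter, 6 mm thick; boss 32 mm in diameter, 18 mm tall, to grip it by (firmly). Point on its axis half-way up: 25 mm above the foot, 1 mm below the flange's underside; z its axis, up.
- large_bushing_mid (a point): A bronze bushing of the same shape and height but larger (sleeve 38 mm, flange 58 mm, boss 44 mm in diameter): does not fit, leave it. This point is on its axis, 25 mm above its foot. The two bushings may stand in either of two places.
- bore_nominal (a point): Fixture centre at the height of the bonnet's upper face, 60 mm above the bench; z up. The bonnet's bore is NOT exactly here: the floating bonnet stands 3 to 5.6 mm off to one side, in a level direction that nothing here shows; find the bore by feel or by eye. Bushing home: bushing_mid is 1 mm below this point's height.
- bore_lands (a point): Fixture centre, 12 mm below the bonnet's face, where the sprung lands in the bore begin (offset as for bore_nominal). The bore points straight up, 29.4 mm in diameter, 39 mm deep, barely chamfered. The sleeve drops freely to this depth; from here the four lands grip it, and over the last 14 mm the push rises to about 6 to 13 N before the flange bottoms; the lands then hold it.
- fixture: Steel disc 110 mm in diameter, 14 mm high, fixed to the bench, with the bonnet on it: a steel hub 62 mm in diameter, flange 80 mm in diameter at its foot. Origin at the centre of the disc's underside, z up. A level push of over about 7 N slides the bonnet within its play of 6 mm each way; it stays where it is left.
- t_bolt: Hexagon-head bolt lying flat, 35 mm long, bystander; origin at its underside.
- spare_ring: Flat ring, 70 mm across, 12 mm high, bystander; origin at its underside.
- nut_dish: Small steel dish of nuts, 69 mm across, 20 mm high, bystander; origin at its underside.
- grease_tub: Tub with a screw lid, 66 mm across, 42 mm high, bystander; origin at its underside.
- oil_bottle: Dropper bottle, 38 mm across, 126 mm high, bystander; origin at its underside.
- paint_marker: Marker pen lying flat along y, 128 mm long, bystander; origin at its underside.
- hex_key: Hex key lying flat along y, 92 mm long, bystander; origin at its underside.
Mind the look-alikes: they are no part of the job. Leave any black or red look-alike of the part that bears bushing_mid alone.

How it is judged:
At the end, for the whole second after the job is handed in: The smaller bushing stands upright (within 0.06 rad) in the bonnet's bore with its flange's underside on the bonnet's upper face (within 1.5 mm), at rest and released (z of bushing_mid in the frame of bore_nominal between -0.0035 and 0.0005 m and horizontal distance between bushing_mid and bore_nominal below 0.009 m and angle between bushing_mid's own z axis and vertical below 0.06 rad and linear speed of bushing below 0.02 m/s); the robot touches nothing.
It fails at once if The bushing is pushed on the bonnet with more than about 40 N (65 N with the sideways squeeze of the lands counted in) (contact force between bushing and fixture above 65 N).
It fails at once if The robot itself pushes on the bonnet or fixture with more than 40 N (contact force between any of the fingers, the arm and fixture above 40 N).
It fails at once if The larger bushing or another thing on the bench is shifted by more than 25 mm (distance of any of large_bushing_mid, t_bolt, spare_ring, nut_dish, grease_tub, oil_bottle, paint_marker, hex_key from where it was at the start of the episode above 0.025 m).
It also fails if it takes over 64 s, if anything falls off the work surface, if the arm or the gripper's body presses on something with over 40 N, if the wrist force passes 120 N, or if a joint passes its speed limit or range.

ROBOT

A 6-joint arm with a two-finger parallel gripper is mounted at the origin on a cart in front of the work surface, level with it; the furniture and walls round the work are solid. World frame = base frame: x ahead of the robot, y to its left, z up, the work surface at z = 0. Lengths are in m, angles in rad, forces in N, time in s.
With the tool pointing down it reaches from about 0.275 to 0.85 m from the base axis. Payload 5.2 kg.
Tool frame: the origin (TCP) lies on the centre line of the jaws, within the pads' length; the fingertips stand 22 mm ahead of it and the grasp point (between the pads) lies 3 mm ahead of it; z points along the fingers, y is the line along which they close (so a half turn about z gives the same grasp; the last joint's range is limited). The gripper opens to 85 mm and grips with 20 to 120 N. Pads are 22 mm wide; open, the fingers measure 114 mm over their backs; the gripper's body (76 mm by 85 mm) begins 54 mm behind the grasp point. The pads swing forward as they close: fully open they stand 13 mm farther back than shut.
Start: joints at [1.007, 0.259, 1.535, -0, 1.348, -0.203], TCP at [0.194, 0.515, 0.253] pointing down, gripper open.
Joint ranges: [-3.14, 3.14], [-0.91, 2.08], [0.19, 2.58], [-1.22, 4.36], [0.22, 2.71], [-3.12, 3.12]. Speed limits (rad/s): [2.57, 2.57, 3.14, 3.14, 3.14, 3.14].

INTERFACE

Orientations are given as a rotation vector (axis times angle).
In Python, from bench import env gives the robot as it stands. The module is installed in compiled form; this text tells all that it offers. Calls block until the motion is done:
- env.move_ptp(position, orientation): joint-space move of the TCP to a pose.
- env.move_linear(position, frame=None, vel=0.15): straight line of the TCP; frame=None keeps the orientation; vel is the mean speed in m/s.
- env.goto_joints(angles): joint-space move.
- env.gripper_to(opening): opening from 0.0 (shut) to 1.0 (fully open); the grip force is fixed at half the most; returns when the fingers have stopped.
- env.hold(seconds).
- env.ik(position, orientation): joint angles nearest the present ones, or None.
- env.capture(name): name is "scene" or "top"; returns the picture (400x640x3 uint8, red, green, blue); there is no depth.
- env.get_calibration(name): a dict with "fov_y" (degrees; the focal length in pixels is half the picture's height over the tangent of half this angle, whatever the lens; pixels are square), "cx", "cy" (the principal point, pixels), "xyz" and "orientation" of the camera in the world. Camera axes: x right, y down, z forward; pixel columns grow to the right and rows downward; lengths in m; the calibration is good to about 2 mm. A picture is of the moment at which its call begins. get_calibration takes no time and is no camera call.
A pose or a line that the arm cannot do raises env.Unreachable and nothing moves.
- env.close_job(): hands the job in; it is judged then, once.
Readings, each from a call of its own:
- env.current_t(): time.
- env.current_qpos(): joint angles.
- env.current_qd(): joint speeds.
- env.current_joint_efforts(): joint torques, N m.
- env.current_tool_pos(): TCP position.
- env.current_orientation(): TCP orientation.
- env.current_contact_force(): force on the tool from outside, world axes, zero at the start.
- env.current_ft_torque(): the same for the moment, N m.
- env.current_width(): opening from 0.0 (shut) to 1.0 (fully open).
- env.current_gripper_force(): force on a finger pad.
Only numpy, scipy, OpenCV 4.12 (cv2) and the standard library are available. Lean on these libraries where they do the work, as an engineer would, in place of code of your own. Each camera call takes 0.05 s, during which the arm holds its last target. There are 200 camera calls.

## Working session

There is one attempt and no reset: what is moved stays moved. The work goes in short steps, each a Python script; the robot and the scene stay as the last script left them, time stands still between calls to the robot, and variables do not carry over. Pictures are saved under pics/ and viewed, at most 10 in all, crops included, and the job is handed in when it is done.

```bash
mkdir -p pics; python3 - <<'E'
from bench import env
import cv2
for n in("scene","top"):
    cv2.imwrite(f"pics/{n}0.png",env.capture(n)[:,:,::-1]); print(n,env.get_calibration(n))
print(env.current_orientation(),env.current_t())
E
```

```text
scene {'fov_y': 42.126341866107595, 'cx': 309.8380928264814, 'cy': 197.92824518011054, 'xyz': array([ 1.35031054e-04, -8.17793462e-01,  7.53505516e-01]), 'orientation': array([-2.1737052 ,  0.84733912, -0.35721155])}
top {'fov_y': 57.59296566281675, 'cx': 322.17113969286817, 'cy': 200.33034494972296, 'xyz': array([ 0.34647884, -0.22466513,  0.90340275]), 'orientation': array([-2.14322757,  2.11293906, -0.21304711])}
[-5.63527706e-01 -3.09000730e+00  2.49301639e-03] 0.1
```

View pics/top0.png

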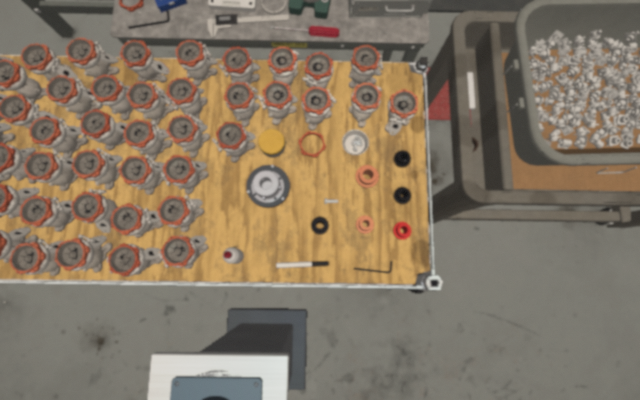

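View pics/scene0.png

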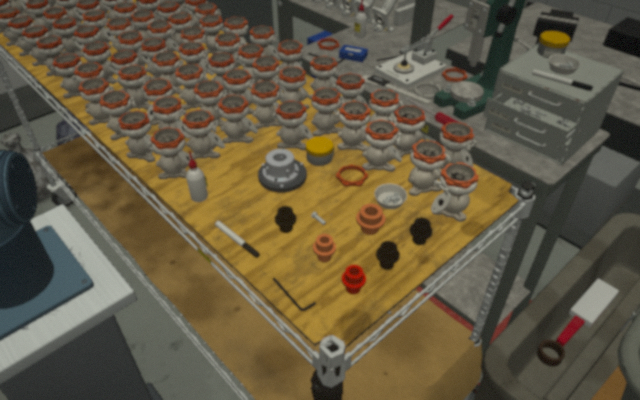

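The top view shows two reddish bronze bushings: the smaller at about (365,223) and the larger at (368,175). The black look-alikes are at (320,225), (402,158) and (402,195), and the red one is at (402,230). The fixture is at (268,186). In the scene view the small one is at (324,246) and the large one at (370,218). I'll measure both and confirm with a crop.

```bash
cat > h.py <<'E'
from bench import env
import cv2, numpy as np
from scipy.spatial.transform import Rotation as R
def ray(n,u,v):
    c=env.get_calibration(n); f=200/np.tan(np.radians(c["fov_y"])/2)
    d=R.from_rotvec(c["orientation"]).apply([(u-c["cx"])/f,(v-c["cy"])/f,1]); return np.array(c["xyz"]),d
def plane(n,u,v,z):
    o,d=ray(n,u,v); return (o+d*(z-o[2])/d[2])
def tri(a,b):
    (o1,d1),(o2,d2)=ray("scene",*a),ray("top",*b)
    s=np.linalg.lstsq(np.c_[d1,-d2],o2-o1,rcond=None)[0]
    p,q=o1+s[0]*d1,o2+s[1]*d2; return (p+q)/2,np.linalg.norm(p-q)
def blobs(im,mask,amin=40):
    n,l,s,c=cv2.connectedComponentsWithStats(mask.astype(np.uint8))
    return [(c[i].round(1),s[i]) for i in range(1,n) if s[i,4]>=amin]
E
python3 - <<'E'
from h import *
for n,(x,y,w,h) in dict(top=(230,130,200,150),scene=(240,120,200,180)).items():
    im=env.capture(n); hsv=cv2.cvtColor(im,cv2.COLOR_RGB2HSV)
    print(n,"px",[(im[p[1],p[0]].tolist(),hsv[p[1],p[0]].tolist()) for p in ([(365,216),(360,224),(368,166),(300,250)] if n=="top" else [(324,252),(370,224),(330,230)])])
    c=im[y:y+h,x:x+w]; s=4 if n=="top" else 3
    cv2.imwrite(f"pics/{n}c.png",cv2.resize(c,None,fx=s,fy=s,interpolation=cv2.INTER_CUBIC)[:,:,::-1])
    m=(hsv[...,0]<12)&(hsv[...,1]>90)&(hsv[...,2]>110)
    for b in blobs(im,m):
        if x<b[0][0]<x+w and y<b[0][1]<y+h: print(b[0],b[1])
E
```

```text
top px [([210, 139, 97], [11, 137, 210]), ([199, 131, 94], [11, 135, 199]), ([205, 131, 93], [10, 139, 205]), ([173, 135, 82], [17, 134, 173])]
[231.4 136.5] [216 122  30  28 256]
[310.9 143.8] [299 131  27  26 174]
[366.7 176.1] [356 165  23  22 307]
[364.5 224.1] [356 216  17  17 188]
[401.7 230.2] [393 221  19  19 262]
scene px [([143, 84, 45], [12, 175, 143]), ([113, 67, 37], [12, 172, 113]), ([154, 123, 54], [21, 166, 154])]
[381.6 132.2] [365 121  34  19 218]
[427.5 154.3] [412 141  34  23 251]
[352.2 178.1] [337 167  30  18 121]
[371.2 214.4] [360 209  23  10  82]
[368.2 224.9] [359 220  20   9  56]
[353.4 276.7] [342 265  24  24 335]
```

View pics/topc.png

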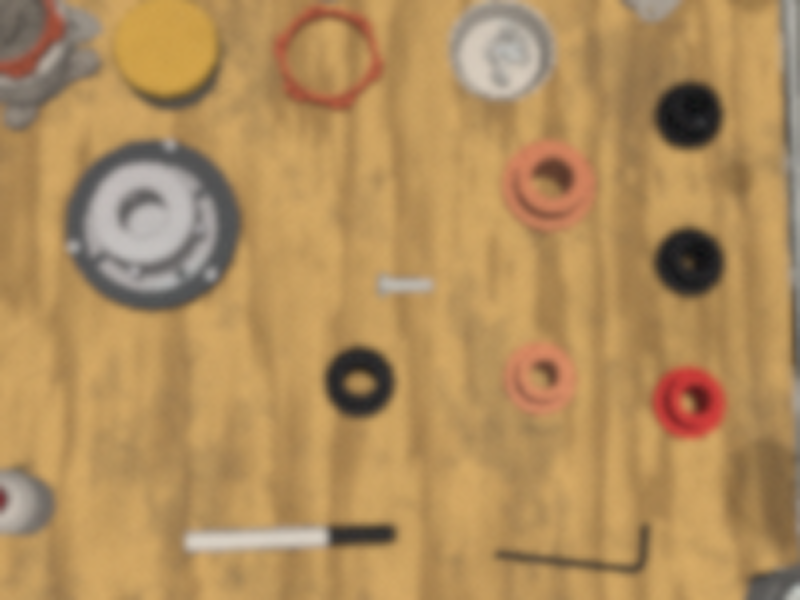

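View pics/scenec.png

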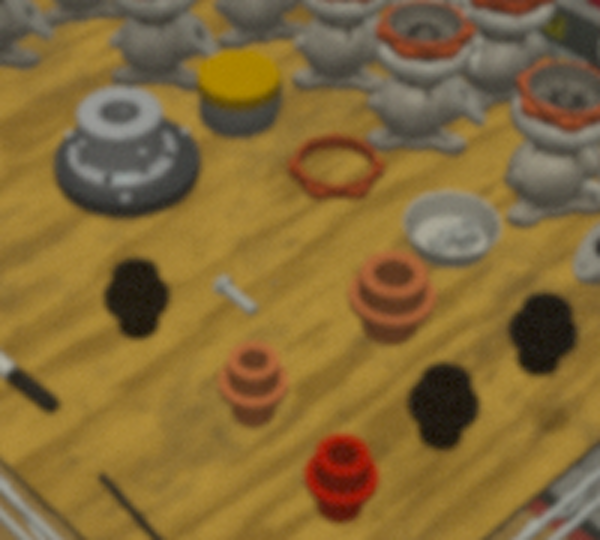

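Two bronze candidates: (365,224), flange about 17 px across, and (367,176), flange about 23 px. The 17:23 ratio matches 44:58 mm, so the bushing at (365,224) is the one to fit. The crops confirm it: it is bronze, while its black and red neighbours differ in colour. In the crops the bonnet's bore is near top (267,183) and scene (281,157).

```bash
python3 - <<'E'
from h import *
def fit(n,box,lo,name):
    x,y,w,h=box; im=env.capture(n)[y:y+h,x:x+w]; big=cv2.resize(im,None,fx=4,fy=4,interpolation=cv2.INTER_CUBIC)
    hsv=cv2.cvtColor(big,cv2.COLOR_RGB2HSV); m=lo(hsv).astype(np.uint8)
    cs,hi=cv2.findContours(m,cv2.RETR_CCOMP,cv2.CHAIN_APPROX_NONE); out=[]
    for c,hh in zip(cs,hi[0]):
        if len(c)>60:
            e=cv2.fitEllipse(c); p=(np.array(e[0])+.5)/4-.5+[x,y]; out.append(p)
            print(n,name,p.round(1),(np.array(e[1])/4).round(1),"hole" if hh[3]>=0 else "outer")
S=lambda t:(lambda q:(q[...,1]<45)&(q[...,2]>t))
for t in(150,175): fit("top",(240,160,56,52),S(t),f"hub{t}")
fit("top",(240,160,56,52),lambda q:q[...,1]<80,"disc")
for t in(130,160): fit("scene",(254,142,58,52),S(t),f"hub{t}")
B=lambda q:(q[...,0]<13)&(q[...,1]>90)
fit("top",(350,208,30,30),B,"small")
fit("scene",(310,228,30,36),B,"small")
p=lambda *a:print(*[np.round(q,4) for q in a])
p(plane("top",364.5,224.1,.03),plane("top",365.6,223.9,.05),plane("scene",324.7,240,.05)); p(*tri((324.7,240),(365.6,223.9)))
p(plane("top",268.2,186.2,.014),plane("top",267,183.2,.06),plane("scene",280.7,157.3,.06)); p(*tri((280.7,157.3),(267,183.2)))
E
```

```text
top hub150 [264.5 198.8] [ 5.  18.4] outer
top hub150 [279.6 189. ] [ 5.4 17. ] outer
top hub150 [265.  182.9] [23.9 28. ] outer
top hub150 [264.  180.7] [ 7.2 13.1] hole
top hub175 [265.  182.8] [22.6 24.7] outer
top hub175 [264.2 180.9] [ 9.7 15. ] hole
top disc [267.7 185.7] [41.8 43. ] outer
scene hub130 [281.9 179.1] [ 3.6 10.7] outer
scene hub130 [270.2 177.6] [2.7 8.1] outer
scene hub130 [279.3 157.1] [16.4 26.7] outer
scene hub130 [279.3 156.8] [ 9.  14.7] holeTraceback (most recent call last):
  File "<stdin>", line 13, in <module>
  File "<stdin>", line 6, in fit
TypeError: 'NoneType' object is not subscriptable
```

```bash
python3 - <<'E'
from h import *
p=lambda *a:print(*[np.round(q,4) for q in a])
p(plane("top",364.5,224.1,.03),plane("top",365.6,223.9,.05),plane("scene",324.7,240,.05)); p(*tri((324.7,240),(365.6,223.9)))
p("disc",plane("top",267.7,185.7,.012)); p("hub",plane("top",265,182.8,.06),plane("scene",279.3,157,.06)); p(*tri((279.3,157),(265,182.8)))
E
```

```text
[ 0.4557 -0.337   0.03  ] [ 0.4537 -0.337   0.05  ] [ 0.4573 -0.3398  0.05  ]
[ 0.4557 -0.3384  0.0492] 0.0045Traceback (most recent call last):
  File "<stdin>", line 4, in <module>
  File "<stdin>", line 2, in <lambda>
    return _wrapfunc(a, 'round', decimals=decimals, out=out)
    return _wrapit(obj, method, *args, **kwds)
    result = getattr(arr, method)(*args, **kwds)
numpy._core._exceptions._UFuncNoLoopError: ufunc 'multiply' did not contain a loop with signature matching types (dtype('<U4'), dtype('float64')) -> None
```

```bash
cat >> h.py <<'E'
def down(yaw):  # closing line (tool y) at angle yaw from world x
    y=np.array([np.cos(yaw),np.sin(yaw),0]); z=np.array([0,0,-1.]); return R.from_matrix(np.c_[np.cross(y,z),y,z]).as_rotvec()
E
python3 - <<'E'
from h import *
p=lambda *a:print(*[np.round(q,4) for q in a])
p(plane("top",267.7,185.7,.012)); p(plane("top",265,182.8,.06),plane("scene",279.3,157,.06)); p(*tri((279.3,157),(265,182.8)))
for d in(-135,-90,-45,0,45,90,135,180):
    q=env.ik([.456,-.338,.06],down(np.radians(d))); print(d,None if q is None else q.round(2))
E
```

```text
[ 0.5513 -0.097   0.012 ]
[ 0.5472 -0.0971  0.06  ] [ 0.5488 -0.099   0.06  ]
[ 0.5484 -0.0976  0.0591] 0.0023
-135 [-0.83  0.49  1.72 -0.    0.93  1.52]
-90 [-0.83  0.49  1.72 -0.    0.93  0.74]
-45 [-0.83  0.49  1.72 -0.    0.93 -0.05]
0 [-0.83  0.49  1.72 -0.    0.93 -0.83]
45 [-0.83  0.49  1.72  0.    0.93 -1.62]
90 [-0.83  0.49  1.72  0.    0.93 -2.41]
135 [-0.83  0.49  1.72 -0.    0.93  3.09]
180 [-0.83  0.49  1.72  0.    0.93  2.31]
```

```bash
python3 - <<'E'
from h import *
P=np.array([.456,-.338,0])
a,b=down(np.radians(-135)),down(np.radians(-45))
def st(s): print(s,round(env.current_t(),2),env.current_tool_pos().round(4),"w",round(env.current_width(),3),"F",env.current_contact_force().round(1),"g",round(env.current_gripper_force(),1))
env.gripper_to(.65)
env.move_ptp(P+[0,0,.15],a); env.move_linear(P+[0,0,.057],vel=.1); st("at")
env.gripper_to(.30); st("closed1")
env.gripper_to(.65); env.move_linear(P+[0,0,.1],vel=.15); env.move_ptp(P+[0,0,.1],b); env.move_linear(P+[0,0,.057],vel=.1); st("at2")
env.gripper_to(0); st("closed2")
env.move_linear(P+[0,0,.13],vel=.12); env.hold(.3); st("up"); print(env.current_ft_torque().round(3))
cv2.imwrite("pics/scene1.png",cv2.resize(env.capture("scene")[140:300,220:420],None,fx=3,fy=3)[:,:,::-1])
E
```

```text
at 5.08 [ 0.4564 -0.3384  0.0576] w 0.648 F [-0.1 -0.3  0.2] g 0.0
closed1 5.43 [ 0.4565 -0.3384  0.058 ] w 0.346 F [-0.6  1.7  5.9] g 59.2
at2 8.22 [ 0.4561 -0.3381  0.057 ] w 0.651 F [-1.  -0.6  0.1] g 0.0
closed2 8.57 [ 0.4565 -0.3384  0.0581] w 0.346 F [-0.7  0.6  4. ] g 59.2
up 9.62 [ 0.4558 -0.3377  0.1293] w 0.349 F [-0.1  0.9 -2. ] g 59.3
[-0.087 -0.008  0.004]
```

View pics/scene1.png

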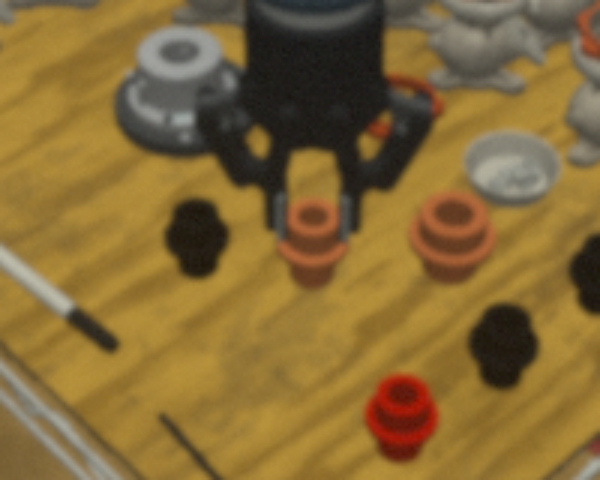

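The bushing is held upright, with the fingertips just above its flange. The large bushing and the look-alikes have not moved. Now I'll move over the bore and feel down gently.

```bash
cat >> h.py <<'E'
H=.058
def st(s): print(s,round(env.current_t(),2),env.current_tool_pos().round(4),"F",env.current_contact_force().round(1),"T",env.current_ft_torque().round(2))
def descend(x,y,z0,z1,step,fmax,b,vel=.03):
    """step down (foot heights) until the push exceeds fmax; returns commanded foot height, push"""
    z=z0
    while True:
        env.move_linear([x,y,z+H],vel=vel); f=env.current_contact_force()-b
        if f[2]>fmax or z<=z1: return z,f
        z-=step
E
python3 - <<'E'
from h import *
b=down(np.radians(-45)); x,y=.548,-.098
env.move_ptp([x,y,.16],b); env.move_linear([x,y,.070+H],vel=.1); env.hold(.3); st("hover")
f0=env.current_contact_force(); np.save("f0.npy",f0); np.save("t0.npy",env.current_ft_torque())
z,f=descend(x,y,.064,.052,.001,2.5,f0); print(z,f.round(1)); st("touch")
env.hold(.2); st("settled")
E
```

```text
hover 11.46 [ 0.5484 -0.0982  0.1286] F [-0.1 -0.2 -0.9] T [ 0.02  0.01 -0.01]
0.05199999999999999 [ 0.7 -0.4 -0.6]
touch 14.81 [ 0.548  -0.098   0.1099] F [ 0.6 -0.6 -1.5] T [-0.1  -0.1   0.01]
settled 15.01 [ 0.548 -0.098  0.11 ] F [-0.  -0.4 -1.3] T [-0.13 -0.04 -0.03]
```

It dropped straight into the bore with no force. Next I'll press down in steps, watching the push.

```bash
python3 - <<'E'
from h import *
f0=np.load("f0.npy"); x,y=.548,-.098; z=.050
while z>.030:
    env.move_linear([x,y,z+H],vel=.03); f=env.current_contact_force()-f0
    print(round(z,4),(env.current_tool_pos()[2]-H).round(4),f.round(1))
    if f[2]>20 or np.hypot(*f[:2])>12: break
    z-=.001 if z>.0375 else .0005
st("end")
E
```

```text
0.05 0.0499 [ 0.4 -1.5  1.1]
0.049 0.0491 [ 0.2 -1.8  0.1]
0.048 0.0483 [ 0.4 -1.6  2. ]
0.047 0.0475 [ 0.2 -1.8  4.7]
0.046 0.0468 [-0.5 -1.7  6.3]
0.045 0.0456 [ 1.1 -2.4  7. ]
0.044 0.0445 [ 1.2 -1.6  5.8]
0.043 0.0437 [ 0.9 -1.6  8.3]
0.042 0.0428 [ 1.1 -0.7  8.5]
0.041 0.0419 [-0.5 -1.2  9.2]
0.04 0.041 [-0.7 -1.2 10.4]
0.039 0.04 [-0.2 -0.5  9.9]
0.038 0.0391 [-0.2 -0.2 10.9]
0.037 0.0381 [-0.1 -1.3 10.9]
0.0365 0.0377 [-0.9 -1.4 12.5]
0.036 0.0373 [-0.8 -0.6 12.5]
0.0355 0.0368 [-1. -1. 12.]
0.035 0.0363 [-1.7 -0.9 11.7]
0.0345 0.0358 [-1.3 -1.4 12.1]
0.034 0.0353 [-0.5 -0.9 12.1]
0.0335 0.0348 [-1.6 -1.6 11.6]
0.033 0.0343 [-0.5 -1.4 12.1]
0.0325 0.034 [-1.2 -1.2 14. ]
0.032 0.0339 [-2.7 -1.  15.7]
0.0315 0.0339 [-4.3 -0.1 19.4]
0.031 0.0338 [-4.7  0.1 22.8]
end 21.51 [ 0.5489 -0.0984  0.0918] F [-4.8 -0.1 21.9] T [-0.19  0.72 -0.01]
```

The push rose to 12 N, then stiffened sharply at a foot height of 33.9 mm (34 expected), so the flange has bottomed. I'll ease off, release, retract and check.

```bash
python3 - <<'E'
from h import *
p=env.current_tool_pos(); env.move_linear([p[0],p[1],.0335+H],vel=.03); st("eased")
env.gripper_to(.65); st("open"); env.move_linear([p[0],p[1],.2],vel=.12); env.move_linear([p[0]-.1,p[1]-.22,.25],vel=.25); env.hold(.2); st("away")
a=env.capture("scene")[130:210,220:340]; b=env.capture("top")[150:230,210:330]
cv2.imwrite("pics/end.png",np.hstack([cv2.resize(i,None,fx=3.3,fy=3.3,interpolation=cv2.INTER_CUBIC) for i in(a,b)])[:,:,::-1])
E
```

```text
eased 21.76 [ 0.5488 -0.0984  0.0921] F [-2.9 -0.9  9.3] T [-0.2   0.36 -0.02]
open 22.12 [ 0.5485 -0.0981  0.0909] F [ 0.5 -1.  -0.4] T [0.   0.   0.03]
away 24.52 [ 0.4493 -0.3172  0.2498] F [ 0.5  0.3 -0.3] T [-0.03 -0.01  0.04]
```

View pics/end.png

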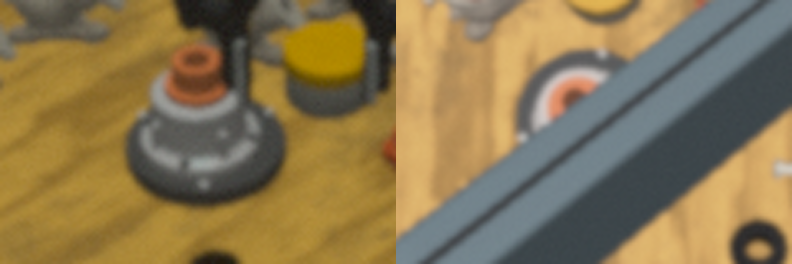

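The end picture shows the bushing upright, its flange on the bonnet's face at scene crop (195,90), with the gripper clear of it. Handing in.

```bash
python3 -c "
from bench import env
print(env.close_job(),env.current_t())"
```

```text
the job is handed in; nothing more can be done
the job is handed in; nothing more can be done
```

The smaller bushing is pressed into the bonnet's bore with its flange seated on the face (push peaked at about 23 N) and released; I touched nothing else on the bench, and the job is handed in, though no verdict came back.

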